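Open the push-and-turn safety cap of the cleaner jug

ROBOT

A 7-joint arm with a two-finger parallel gripper is mounted at the origin on the work surface. World frame = base frame: x ahead of the robot, y to its left, z up, the work surface at z = 0. Lengths are in mm, angles in rad, forces in N, time in s.
With the tool pointing down it reaches from about 400 to 900 mm from the base axis. Payload 5.6 kg.
Tool frame: the origin (TCP) lies midway between the tips of the shut fingers; the grasp point (between the pads) lies 19 mm behind it; x points along the fingers, y is the direction in which the jaws open and shut, and the axes are right-handed (so a half turn about x gives the same grasp; the last joint's range is limited). The gripper opens to 92 mm and grips with 3 to 60 N. Pads are 20 mm wide; open, the fingers measure 128 mm over their backs; the gripper's body (75 mm by 189 mm) begins 69 mm behind the grasp point.
Start: joints at [-1.386, 0.468, -0.012, 1.603, 0.006, 1.071, -0.056], TCP at [146.834, 633.205, 214.592] pointing down, gripper open.
Joint ranges: [-2.53, 2.53], [-0.31, 2.02], [-1.57, 1.55], [0.28, 2.44], [-1.29, 4.43], [0.15, 1.84], [-2.92, 2.92]. Speed limits (rad/s): [2.57, 2.57, 3.14, 3.14, 3.14, 3.14, 3.14].

INTERFACE

Orientations are given as a 3x3 rotation matrix whose columns are the frame's x, y, z axes.
In Python, from cell import r gives the robot as it stands. The module is installed in compiled form; this text tells all that it offers. Calls block until the motion is done:
- r.move_pose(position, orientation): joint-space move of the TCP to a pose.
- r.move_straight(position, rot=None, vel=150, f_stop=None): straight line of the TCP; rot=None keeps the orientation; vel is the mean speed in mm/s. With f_stop (N) it stops when the force on the tool has changed by that much, and returns True; else False.
- r.move_joints(angles): joint-space move.
- r.command_gripper(opening, grasp_force=None): finger opening in mm; grasp_force is the grip in N (None keeps the last); returns when the fingers have stopped.
- r.dwell(seconds).
- r.ik(position, orientation): joint angles nearest the present ones, or None.
- r.camera(name): name is "scene" or "top" or "wrist"; returns a dict with "img" (420x560x3 uint8, red, green, blue), "fx", "fy", "cx", "cy" (pixels), "world_to_cam" (4x4, takes a point from world to camera coordinates). Camera axes: x right, y down, z forward; pixel columns grow to the right and rows downward; lengths in mm; the calibration is good to about 2 mm. A picture is of the moment at which its call begins. There is no depth.
A pose or a line that the arm cannot do raises r.Unreachable and nothing moves.
- r.sign_off(): hands the job in, once; it reports no verdict.
Readings, each from a call of its own:
- r.read_time_s(): time.
- r.read_qpos(): joint angles.
- r.read_dq(): joint speeds.
- r.read_effort(): joint torques, N m.
- r.read_ee_pos(): TCP position.
- r.read_ee_rot(): TCP orientation.
- r.read_contact_force(): force on the tool from outside, world axes, zero at the start.
- r.read_moment(): the same for the moment, N m.
- r.read_opening(): finger opening in mm.
Only numpy, scipy, OpenCV 4.12 (cv2) and the standard library are available. Lean on these libraries where they do the work, as an engineer would, in place of code of your own. Each camera call takes 0.05 s, during which the arm holds its last target.

TASK

Open the square cleaner jug that stands in the wooden block: take its safety cap by the grip bar, press it down against its spring, and while it is down twist it about a quarter turn counterclockwise (seen from above) until it is free. Then lift it straight up and finish still holding it, upright and still, about 8 cm clear above the jug's mouth; do not put it down or let go. The jug stays standing in its block, and the jar, tape roll and small black gift box are left where they are.

Things in the scene. Friction and masses are not known exactly. Their poses are not given: they have to be found in the camera images.
- jug: White square plastic cleaner jug, loose, about 0.7 kg, 80 x 80 mm. Body 98 mm high, sloping shoulder to 111 mm, then a round neck 30 mm across (39 mm over its tabs), rim 140 mm above the underside. It stands in the block's pocket, which keeps it from turning but not from being lifted out. Origin: centre of its underside; z up along the neck axis, x and y square to its sides. Place and yaw vary.
- jug_mouth (a point): Centre of the jug's mouth, on the neck axis, 140 mm above the jug's underside.
- block: Plywood holding block fixed to the table, 111 x 111 mm, 45 mm high; square pocket with its floor 8 mm above the table and 1.5 mm play all round the jug. Origin: centre of its underside.
- cap: Grey safety cap on the jug's neck, loose, 50 g. Round ribbed skirt 49 mm across, 24.5 mm high; on its flat top a grip bar 44 mm long (cap's x), 15 mm thick (cap's y), 32 mm high; whole cap 56.5 mm high. Origin: centre of the skirt's underside; z up. Locked at the start: its x is along the jug's x (0.1 rad play), its origin 129 mm above the jug's underside.
- cap_bar (a point): Point to grip, in the bar: on the cap's axis, 9 mm below the bar's top, 23 mm above the cap's flat top. Two lugs in the skirt sit behind teeth under the neck's tabs: unpressed, the cap can be neither lifted off nor turned. Pressed down 4 mm or more and turned counterclockwise (from above) while down, it is free to lift from 50 to 130 degrees of turn. Clockwise it is blocked.
- disc (a joint): Sprung disc inside the cap, resting on the neck's rim: how far the cap is pressed down, in m. About 0 locked and unpressed, 0.0065 at the hard stop, -0.002 when the cap is off. Pressing takes 5 N at first, about 12 N at 0.0045, 15 N at the stop.
- jar: Bystander: closed jar with steel lid, 64 mm across, 95 mm high. Origin: centre of its underside.
- tape: Bystander: roll of packing tape lying flat, 100 mm across, 48 mm high. Origin: centre of its underside.
- giftbox: Bystander: small black gift box, 75 x 110 mm, 50 mm high. Origin: centre of its underside.
- carton: Bystander: open cardboard box of small amber bottles, 190 x 190 mm, the bottle tops 108 mm above the table, fixed to the table. It and the block stand to the left and right of the work area, either way round. Origin: centre of its underside.
Mind the look-alikes: they are no part of the job. Of the things like the cap, leave any that is purple; of the rest the larger one is meant.

How it is judged (in metres and radians):
On the way, in this order (a step that is already met when the one before it is completed fails the run):
1. the cap is pressed down more than 3 mm by the fingers while still in its locked position (value of joint disc above 0.003 m and angle between the x axis of cap and the x axis of jug, either way round below 0.3 rad and contact force between cap and the fingers above 1 N), for 0.05 s.
2. the cap, still on the neck, is turned past the teeth (more than 43 degrees from locked) (angle between the x axis of cap and the x axis of jug, either way round above 0.75 rad and z of cap in the frame of jug below 0.137 m and horizontal distance between cap and jug below 0.006 m), for 0.05 s.
At the end, for the whole second after the job is handed in: The cap is held in the fingers, upright within 14 degrees and still, its underside 40 to 150 mm above the jug's mouth and within 30 mm of the neck axis, not touching the jug; the jug stands upright in its block within 10 mm of where it was (z of cap in the frame of jug between 0.18 and 0.29 m and horizontal distance between cap and jug_mouth below 0.03 m and angle between cap's own z axis and vertical below 0.25 rad and contact force between cap and the fingers above 1 N and contact force between cap and jug below 0.1 N and linear speed of cap below 0.03 m/s and distance of jug from where it was at the start of the episode below 0.01 m and angle between jug's own z axis and vertical below 0.08 rad and linear speed of jug below 0.02 m/s); the arm keeps its last pose, push and grip.
It fails at once if the cap is forced round past the teeth without being pressed down (angle between the x axis of cap and the x axis of jug, either way round between 0.45 and 0.65 rad and value of joint disc below 0.002 m and z of cap in the frame of jug below 0.131 m).
It fails at once if the jug is pulled out of or tipped in its block (moved more than 20 mm or tilted more than 0.2 rad) (distance of jug from where it was at the start of the episode above 0.02 m or angle between jug's own z axis and vertical above 0.2 rad).
It fails at once if the jar, tape roll or gift box is moved more than 20 mm (distance of any of jar, tape, giftbox from where it was at the start of the episode above 0.02 m).
It also fails if it takes over 45 s, if anything falls off the work surface, if the arm or the gripper's body presses on something with over 40 N, if the wrist force passes 120 N, or if a joint passes its speed limit or range.

## Working session

There is one attempt and no reset: what is moved stays moved. The work goes in short steps, each a Python script; the robot and the scene stay as the last script left them, time stands still between calls to the robot, and variables do not carry over. Pictures are saved under pics/ and viewed, and the job is handed in when it is done.

```bash
mkdir -p pics
python3 - <<'E'
from cell import r
import cv2
for n in ["scene","top","wrist"]:
    c=r.camera(n); cv2.imwrite(f"pics/{n}0.png",c["img"][:,:,::-1]); print(n,c["fx"],c["cx"],c["cy"],c["world_to_cam"].round(3).tolist())
print(r.read_time_s(), r.read_ee_rot().round(3).tolist())
E
```

```text
scene 460.40399234236753 280.3673080195529 206.49905876842146 [[-0.724, 0.69, 0.014, 423.953], [0.46, 0.498, -0.735, -165.25], [-0.515, -0.525, -0.678, 1253.76], [0.0, 0.0, 0.0, 1.0]]
top 537.2547112576897 278.9269926719986 205.96037340562935 [[-0.028, -0.999, -0.018, 18.836], [-0.996, 0.03, -0.085, 588.496], [0.085, 0.015, -0.996, 1036.725], [0.0, 0.0, 0.0, 1.0]]
wrist 309.7694667611813 279.21675918448835 207.87464528075847 [[0.227, 0.974, -0.002, -649.339], [0.947, -0.22, 0.236, -26.614], [0.229, -0.055, -0.972, 388.985], [0.0, 0.0, 0.0, 1.0]]
0.15 [[-0.0, 0.226, 0.974], [-0.001, 0.974, -0.226], [-1.0, -0.001, 0.0]]
```

View pics/scene0.png

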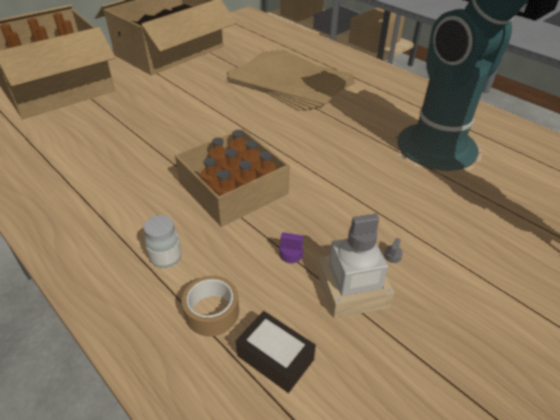

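View pics/top0.png

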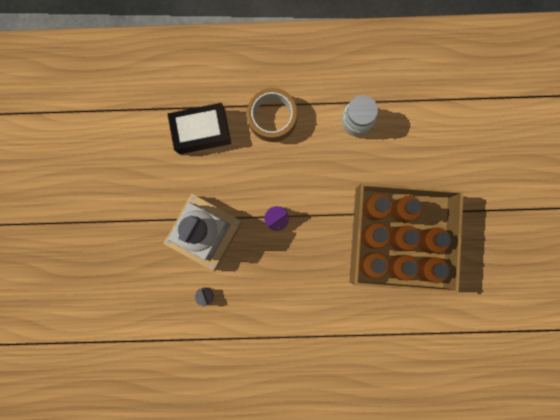

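View pics/wrist0.png

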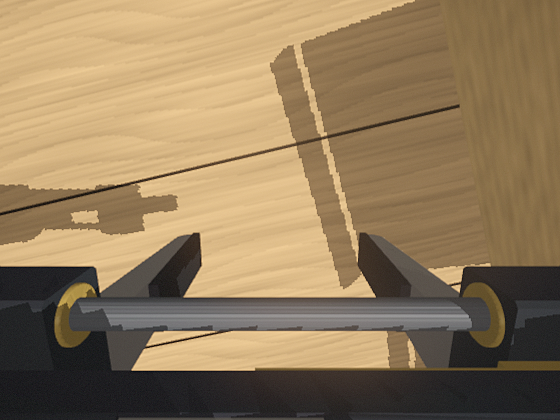

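Scene/top: jug with the grey cap in its block at top px (200,232). A purple decoy stands at (276,217), and a small grey decoy at (204,297). I'll zoom in next.

Run:
```python
import cv2,numpy as np
a=cv2.imread("pics/top0.png")[185:280,150:255]; b=cv2.imread("pics/scene0.png")[200:320,305:415]
a=cv2.resize(a,(400,362),interpolation=cv2.INTER_CUBIC); b=cv2.resize(b,(396,432),interpolation=cv2.INTER_CUBIC)
o=np.zeros((440,800,3),np.uint8); o[:362,:400]=a; o[:432,400:796]=b
o=np.clip(o*1.5,0,255).astype(np.uint8)
cv2.imwrite("pics/zoom0.png",o)
```

```text
(no output)
```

View pics/zoom0.png

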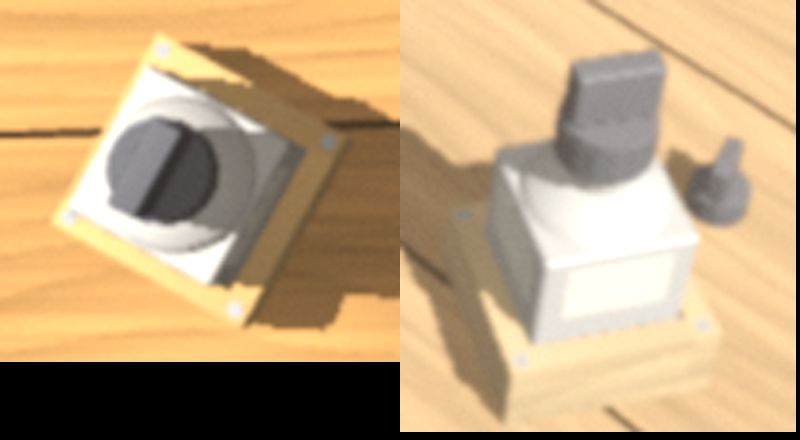

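```bash
cat > h.py <<'E'
from cell import r
import numpy as np, cv2
def ray(c,uv,z):
    T=c["world_to_cam"];R=T[:3,:3];t=T[:3,3]
    o=-R.T@t; d=R.T@np.array([(uv[0]-c["cx"])/c["fx"],(uv[1]-c["cy"])/c["fy"],1])
    return o+d*(z-o[2])/d[2]
def proj(c,p):
    q=c["world_to_cam"]@np.append(p,1); return np.array([c["fx"]*q[0]/q[2]+c["cx"],c["fy"]*q[1]/q[2]+c["cy"]])
def down(yaw): # tool y at yaw, x down
    x=np.array([0,0,-1.]);y=np.array([np.cos(yaw),np.sin(yaw),0]);return np.stack([x,y,np.cross(x,y)],1)
E
python3 - <<'E'
from h import *
c=r.camera("top")
S=[(163,50),(328,142),(235,310),(70,217)]
P=np.array([ray(c,(150+u/3.81,185+v/3.81),45) for u,v in S])
print(P.round(1)); ce=P.mean(0); print("block",ce)
d=P[1]-P[0]; print([np.degrees(np.arctan2(*(P[(i+1)%4]-P[i])[1::-1])).round(1) for i in range(4)])
# bar top ends
q=[ray(c,(150+u/3.81,185+v/3.81),193.5) for u,v in [(172,122),(125,210)]]
print(q,np.degrees(np.arctan2(*(q[0]-q[1])[1::-1])))
s=r.camera("scene")
sc=np.array(s["world_to_cam"])
q=[ray(s,(305+u/3.6,200+v/3.6),193.5) for u,v in [(575,62),(655,52),(664,70),(578,85)] for u in [u-400]]
print(np.array(q).round(1),np.mean(q,0))
E
```

```text
[[607.4 168.8  45. ]
 [557.9  85.4  45. ]
 [474.3 134.2  45. ]
 [523.6 217.4  45. ]]
block [540.76799958 151.44774378  45.        ]
[np.float64(-120.7), np.float64(149.7), np.float64(59.3), np.float64(-30.1)]
[array([560.03276355, 139.07991905, 193.5       ]), array([522.25484586, 160.16350159, 193.5       ])] -29.165570125829984
[[555.7 140.2 193.5]
 [523.1 161.2 193.5]
 [529.7 171.4 193.5]
 [566.3 150.8 193.5]] [543.6964515  155.89040252 193.5       ]
```

Run:
```python
from h import *
for y0 in (60,-120):
  for a in (0,45,80,95):
    q=r.ik([541,150,166],down(np.radians(y0+a))); print(y0,a,None if q is None else np.round(q,2))
c=r.camera("wrist");T=c["world_to_cam"];o=-T[:3,:3].T@T[:3,3];R=r.read_ee_rot()
print("cam in tool",R.T@(o-r.read_ee_pos()), "fwd",R.T@T[2,:3])
```

```text
60 0 [-0.65  0.39  0.4   1.89 -0.19  0.9   0.89]
60 45 [-0.51  0.38  0.23  1.88 -0.11  0.9   1.6 ]
60 80 [-0.42  0.37  0.11  1.87 -0.05  0.9   2.16]
60 95 [-0.37  0.37  0.05  1.87 -0.02  0.9   2.4 ]
-120 0 [-1.24  0.78  1.35  1.92 -0.84  1.17 -1.66]
-120 45 [-0.87  0.43  0.7   1.9  -0.34  0.93 -1.32]
-120 80 [-0.83  0.42  0.64  1.9  -0.31  0.92 -0.74]
-120 95 [-0.81  0.42  0.61  1.9  -0.29  0.92 -0.5 ]
cam in tool [-169.28465994    0.28942     -65.35448054] fwd [ 9.71836062e-01 -6.02676494e-04  2.35657179e-01]
```

Run:
```python
from h import *
r.move_pose([541,150,300],down(np.radians(60)))
c=r.camera("wrist"); cv2.imwrite("pics/w1.png",c["img"][:,:,::-1])
print(r.read_qpos().round(2),r.read_ee_pos(),r.read_time_s(),r.read_contact_force())
print([proj(c,p).round(1) for p in [(541,150,193.5),(541,150,161.5)]])
np.savez("w1.npz",**c)
```

```text
[-0.7   0.24  0.45  1.75 -0.11  1.18  0.83] [540.69860016 151.2570534  299.72257276] 2.6 [-0.5270266  -0.14421474 -0.22028294]
[array([277.8, 207.5]), array([277.9, 200.2])]
```

View pics/w1.png

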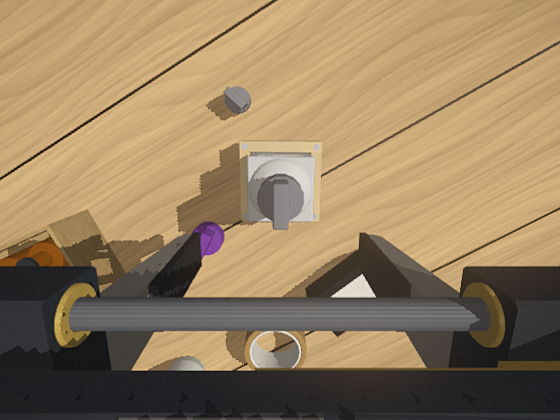

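Run:
```python
import cv2,numpy as np
a=cv2.imread("pics/w1.png")[135:240,230:330]
cv2.imwrite("pics/w1z.png",np.clip(cv2.resize(a,(570,600),interpolation=cv2.INTER_NEAREST)*1.3,0,255).astype(np.uint8))
```

```text
(no output)
```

View pics/w1z.png

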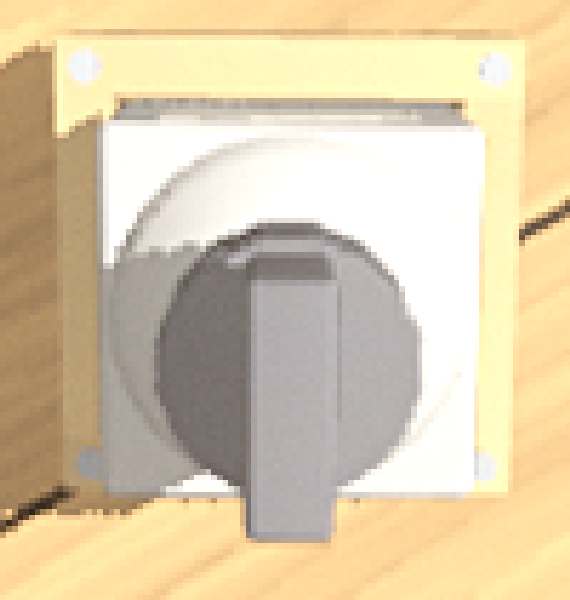

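Run:
```python
from h import *
c=dict(np.load("w1.npz"))
def z(u,v,h): return ray(c,(229.5+u/5.7,134.5+v/5.714),h)
print("bar top",z(290.5,396,193.5))
P=np.array([z(*p,45) for p in [(84,67),(496,68),(483,466),(90,464)]]);print(P.round(1),P.mean(0))
print([np.degrees(np.arctan2(*(P[(i+1)%4]-P[i])[1::-1])).round(1) for i in range(4)])
a,b=z(290.5,300,193.5),z(290,530,193.5);print(np.degrees(np.arctan2(*(a-b)[1::-1])))
print("skirt sides",z(158,365,161.5),z(420,365,161.5),(z(158,365,161.5)+z(420,365,161.5))/2, "jug top")
```

```text
bar top [539.18944237 153.88455825 193.5       ]
[[475.7 134.7  45. ]
 [524.3 218.8  45. ]
 [608.1 170.1  45. ]
 [559.   85.6  45. ]] [541.78751746 152.31593021  45.        ]
[np.float64(60.0), np.float64(-30.2), np.float64(-120.2), np.float64(149.4)]
150.0175036477643
skirt sides [528.92331929 132.71121753 161.5       ] [552.16793049 173.12520939 161.5       ] [540.54562489 152.91821346 161.5       ] jug top
```

Run:
```python
from h import *
R=down(np.radians(60))
r.move_straight([540.7,152.7,300],R)
r.command_gripper(50)
print(r.move_straight([540.7,152.7,167],vel=80,f_stop=6))
c=r.camera("wrist"); cv2.imwrite("pics/w2.png",c["img"][:,:,::-1])
f0=r.read_contact_force()
r.command_gripper(0,20)
print(r.read_opening(),f0.round(2),r.read_contact_force().round(2),r.read_moment().round(2),r.read_ee_pos(),r.read_time_s())
c=r.camera("scene"); cv2.imwrite("pics/s2.png",c["img"][:,:,::-1])
```

```text
False
14.583802205720012 [0.06 0.72 0.06] [-0.74  0.5   0.85] [-0.04  0.06 -0.03] [540.63784761 152.59336046 167.02389996] 6.0833
```

View pics/w2.png

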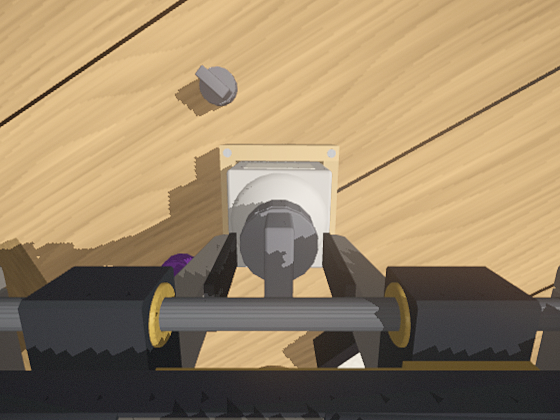

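View pics/s2.png

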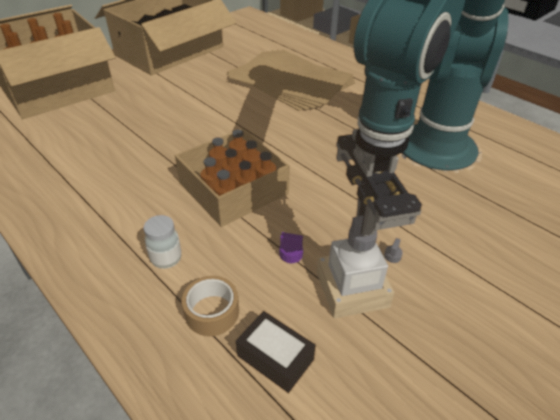

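Wrist view shows the bar at (279,250), centred between the fingers. The grip closed at 14.6 mm, which matches the 15 mm bar. Next I press down in small steps.

Run:
```python
from h import *
r.command_gripper(0,50)
p=r.read_ee_pos(); z0=p[2]
f0=r.read_contact_force(); print(f0.round(2))
for k in range(1,16):
    r.move_straight([540.7,152.7,167-0.8*k],vel=15)
    f=r.read_contact_force(); e=r.read_ee_pos()
    print(k,(z0-e[2]).round(2),(f-f0).round(2),r.read_opening().round(2))
    if abs((f-f0)[2])>13.8: break
r.dwell(0.2);print((r.read_contact_force()-f0).round(2),r.read_ee_pos(),r.read_time_s())
```

```text
[-0.86 -0.26  1.33]Traceback (most recent call last):
  File "<stdin>", line 8, in <module>
AttributeError: 'float' object has no attribute 'round'
```

Run:
```python
from h import *
f0=np.array([-.86,-.26,1.33]); z0=167.02
for k in range(2,16):
    r.move_straight([540.7,152.7,167-0.8*k],vel=15)
    f=r.read_contact_force(); e=r.read_ee_pos()
    print(k,round(z0-e[2],2),(f-f0).round(2),round(r.read_opening(),2))
    if abs((f-f0)[2])>13.8: break
r.dwell(0.2);print((r.read_contact_force()-f0).round(2),r.read_ee_pos(),r.read_time_s())
```

```text
2 1.08 [-2.61 -0.55  6.08] 14.6
3 1.73 [-1.91 -0.97  5.47] 14.77
4 2.41 [-2.21 -0.77  5.98] 14.58
5 3.04 [-3.   -0.43  6.86] 15.28
6 3.72 [-3.09 -0.92  8.28] 14.37
7 4.39 [-3.18 -2.14  9.35] 14.69
8 5.06 [-2.95 -1.49 11.22] 14.88
9 5.71 [-3.85 -1.12 11.24] 14.85
10 6.38 [-3.39 -1.32 12.32] 14.81
11 6.62 [-4.93 -1.39 16.37] 14.17
[-4.87 -2.04 16.17] [540.90945511 152.67654573 160.38976802] 9.3
```

Pressing reached the stop: 6.6 mm of travel, with the force jumping to 16 N. Next I twist counterclockwise while holding it down.

Run:
```python
from h import *
f0=np.array([-.86,-.26,1.33])
for a in range(10,91,10):
    r.move_straight([540.7,152.7,158.2],down(np.radians(60+a)),vel=30)
    f=r.read_contact_force()-f0; R=r.read_ee_rot()
    print(a,f.round(1),r.read_moment().round(2),r.read_ee_pos().round(2),round(np.degrees(np.arctan2(R[1,1],R[0,1])),1),round(r.read_opening(),2),round(r.read_time_s(),2))
    if np.linalg.norm(f)>40: print("stop");break
c=r.camera("scene"); cv2.imwrite("pics/s3.png",c["img"][:,:,::-1])
c=r.camera("wrist"); cv2.imwrite("pics/w3.png",c["img"][:,:,::-1])
```

```text
10 [-3.5 -1.7 12.7] [-0.43  1.01  0.08] [541.63 152.86 160.38] 70.0 14.56 9.62
20 [-2.6 -0.4 12.9] [-0.23  0.9   0.03] [541.81 153.25 160.44] 80.0 14.78 9.95
30 [-3.4  0.2 12. ] [-0.02  1.02  0.12] [541.63 153.71 160.43] 90.0 14.65 10.28
40 [-4.   1.  12.8] [-0.07  1.04  0.12] [541.46 153.56 160.37] 100.0 14.67 10.6
50 [-4.4  0.  12.8] [-0.2   1.21  0.05] [541.29 153.38 160.41] 110.0 14.36 10.93
60 [-4.7 -0.8 13.1] [-0.31  1.24  0.16] [541.26 153.   160.4 ] 120.0 14.69 11.25
70 [-4.  -1.1 14.1] [-0.4   1.28  0.06] [541.17 152.88 160.43] 130.0 14.69 11.57
80 [-4.2 -1.6 13.4] [-0.49  1.26  0.09] [541.24 152.55 160.39] 140.0 14.27 11.9
90 [-3.5 -3.3 13.8] [-0.55  1.24  0.12] [541.36 152.38 160.39] 150.0 14.62 12.22
```

View pics/w3.png

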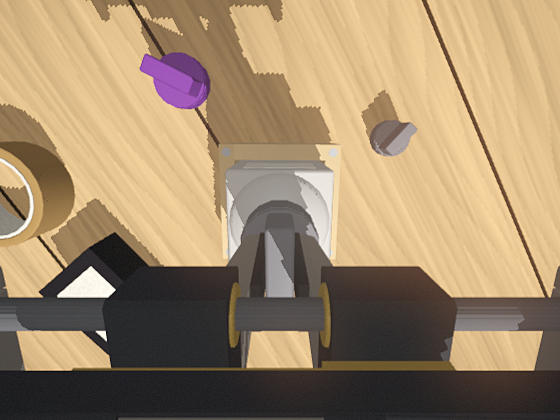

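View pics/s3.png

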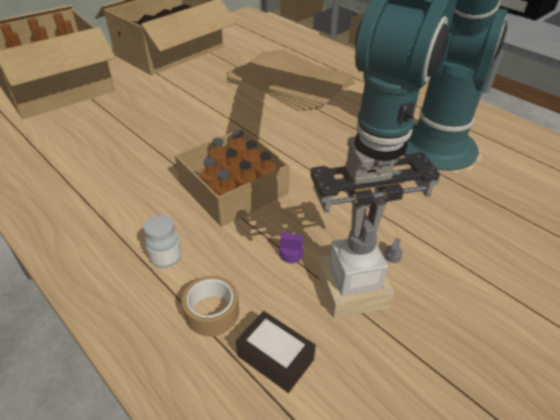

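The cap turned the full 90° with the jaws, and the jug is still square in its block. Next I lift slowly, watching for any pull on the jug.

```bash
python3 - <<'E'
from h import *
f0=np.array([-.86,-.26,1.33]); R=down(np.radians(150))
for z in (164,168,172,178,185):
    r.move_straight([541,152.6,z],R,vel=30)
    f=r.read_contact_force()-f0; print(z,f.round(1),round(r.read_opening(),2))
    if f[2]<-5: print("pull");break
else:
    r.move_straight([541,152.6,258],R,vel=60)
    r.dwell(0.5)
print(r.read_contact_force()-f0,r.read_ee_pos(),r.read_opening(),r.read_time_s())
for n in ("scene","top","wrist"):
    c=r.camera(n); cv2.imwrite(f"pics/{n}4.png",c["img"][:,:,::-1])
E
python3 - <<'E'
import cv2,numpy as np
a=cv2.imread("pics/scene4.png")[130:330,290:450]; b=cv2.imread("pics/wrist4.png")[100:400,150:410]
cv2.imwrite("pics/z4.png",np.hstack([cv2.resize(a,(400,500)),cv2.resize(b,(400,500))]))
E
```

```text
164 [-2.1 -1.6  8.2] 14.65
168 [-0.6 -0.6  2. ] 14.45
172 [ 0.1 -1.6 -1.8] 14.68
178 [ 0.8  1.1 -2.7] 14.26
185 [ 1.1  0.  -2.2] 14.87
[ 1.47470477  0.17409422 -1.55883923] [540.98205466 152.62414889 257.9700142 ] 14.680776746687137 15.8333
```

View pics/z4.png

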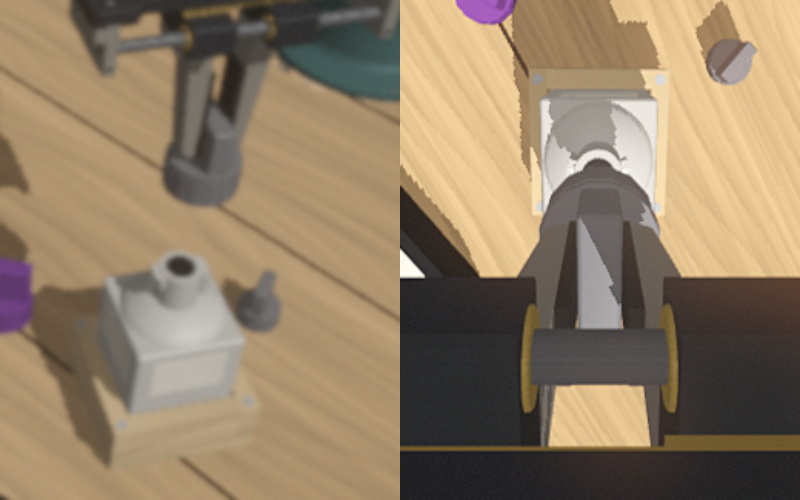

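The picture shows the cap held upright in the fingers, with the jug's mouth open and the jug seated in its block. I'll run one height check, then hand in.

Run:
```python
from h import *
c=r.camera("scene")
d=np.array([.70,.71,0])*24.5
for z in (218,228,238): print(z,proj(c,np.array([541,152.6,z])+d).round(1), "seen ~(371,211.5)")
print("mouth",proj(c,(541,152.6,148)).round(1),"seen ~(362,237)")
print(r.read_dq().round(3).tolist(),r.read_time_s())
r.sign_off()
```

```text
218 [369.  216.4] seen ~(371,211.5)
228 [370.  211.8] seen ~(371,211.5)
238 [370.9 207.2] seen ~(371,211.5)
mouth [361.4 235.8] seen ~(362,237)
[0.002, -0.0, -0.0, -0.0, 0.001, -0.0, -0.001] 16.0333
the job is handed in; nothing more can be done
```

The jug is open, and the job was handed in at 16.0 s. The arm is still holding the cap upright, about 80 mm above the jug's mouth. Sign-off gives no verdict, so what follows is from my own checks.

- **Press and twist:** I gripped the larger grey cap by its bar at 50 N and pressed it down about 6.6 mm of TCP travel, where the force jumped to about 16 N (the hard stop). I then turned it 90° counterclockwise with 12–14 N still on it.
- **Lift:** I raised it straight up. The load changed by no more than about 3 N, well under the jug's weight of about 7 N, so the jug was not lifted.
- **Final pose:** The last pictures show the mouth open and the jug seated in its block. The cap's underside came out at z ≈ 228 mm, with the mouth at 148 mm. The grip opening was 14.7 mm, against a 15 mm bar, and the joints were still.
- **Jug, jar, tape roll and gift box:** I saw no sign that any of them moved, but I did not measure their final positions.
- **Disagreement:** My first position estimates for the cap differed by up to 4 mm in the top and wrist views, and about 6 mm in a rough scene-view reading. The grasp absorbed the difference, and side forces stayed under about 5 N.

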